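# Unlatch and open the guillotine trimmer

## Robot

A 6-joint arm with a two-finger parallel gripper is mounted at the origin on the work surface. World frame = base frame: x ahead of the robot, y to its left, z up, the work surface at z = 0. Lengths are in mm, angles in rad, forces in N, time in s.
With the tool pointing down it reaches from about 350 to 975 mm from the base axis. Payload 7.1 kg.
Tool frame: the origin (TCP) lies at the very end of the fingers, on their centre line; the grasp point (between the pads) lies 19 mm behind it (ctrl.grip_depth is the distance from the TCP to the grasp point, in mm); x points along the fingers, z is the direction in which the jaws open and shut, and the axes are right-handed (so a half turn about x gives the same grasp; the last joint's range is limited). The gripper opens to 88 mm and grips with 3 to 60 N. Pads are 20 mm wide; open, the fingers measure 115 mm over their backs; the gripper's body (75 mm by 178 mm) begins 61 mm behind the grasp point.
Start: joints at [-1.334, 0.423, 1.63, -0, 1.089, -0.019], TCP at [158.156, -604.641, 202.375] pointing down, gripper open.
Joint ranges: [-3, 3], [-0.9, 2.11], [0.09, 2.58], [-1.31, 4.45], [0.11, 2.69], [-2.54, 2.54]. Speed limits (rad/s): [2.39, 2.39, 3.01, 3.14, 3.14, 3.14].

## Interface

Orientations are given as a rotation vector (axis times angle).
In Python, from workcell import ctrl gives the robot as it stands. The module is installed in compiled form; this text tells all that it offers.
- The arm moves only by the tool send_rows, never from a script. Its argument "rows" is a list of rows, each a list of 4 numbers: the shift along the tool's x, y, z in mm, then the turn about the tool's x in rad. In form: [[x, y, z, turn], ...]. A call has 1 to 10 rows; each row shifts and turns the pose as measured when the row begins, along the tool's axes as they then stand; what a row does not reach is not made up. A row lasts 1/12 s, in which the tool goes at most 41.7 mm and 7.16 degrees, less where a joint would pass 70% of its speed; a pose out of reach is approached as far as the arm can. A call with a gripper value outside its range is refused whole. "fingers" is the opening, from 0 (shut) to 1 (fully open), set as the call begins (left out, the last holds). The fingers move at their own pace and stop on an object; the grip force is fixed at half the most. Time passes only in rows, so rows that do not move let the fingers close. It gives the time, the measured TCP pose, the force and the opening at its end, in the units of the state.
- ctrl.get_obs(): the state, without advancing time (a new reading comes with each control period).
- ctrl.get_image(name): name is "scene" or "top"; returns a dict with "img" (420x560x3 uint8, red, green, blue), "depth" (420x560 float32, mm along the optical axis (not along the pixel's ray), 0 where there is no reading), "mtx" (3x3 intrinsics, pixels), "dist_coeffs" ([k1, k2, p1, p2, k3] as OpenCV has them; the pictures are not rectified), "world_from_camera" (4x4, takes a point from camera to world coordinates). Camera axes: x right, y down, z forward; pixel columns grow to the right and rows downward; lengths in mm; the calibration is good to about 2 mm. A picture is of the moment at which its call begins.
- ctrl.close_job(): hands the job in, once; it reports no verdict.
The state is a dict: "t": time; "qpos": joint angles; "qvel": joint speeds; "joint_torque": joint torques, N m; "ee_pos": TCP position; "orientation": TCP orientation; "ft_force": force on the tool from outside, world axes, zero at the start; "moment": the same for the moment, N m; "width": finger opening in mm.
Only numpy, scipy, OpenCV 4.12 (cv2) and the standard library are available. Lean on these libraries where they do the work, as an engineer would, in place of code of your own. Each camera call takes 0.05 s, during which the arm holds its last target.

## Task

Open the guillotine trimmer for the next sheet: swing its safety catch off the cutting arm, right round to its stop, and only then lift the handle until the arm is all the way up at its stop. Leave the arm standing open and do not disturb the other things on the bench or the sheet on the bed.

Things in the scene. Friction and masses are not known exactly. Their poses are not given: they have to be found in the camera images.
- trimmer: guillotine trimmer, fixed: a grey flat bed, 34 mm high. Its cutting arm (beam 18 wide, top 58 mm high, stiff hinge: stays where left, 5 to 8 N at the handle lift it) lies along the right edge. Origin: on the bench under the bed's front right corner. x along that edge from the handle end to the hinge end, y across the bed to the left, z up; the bed covers x 0-340, y 0-250 mm. A pressing bar 46 mm high lies at x 136-254, y 11-37.
- handle (a point): centre of the cutting arm's round black handle, 29 mm thick, 110 mm long, lying along the arm (its x, to the hinge) and free all round beyond the bed's front, 62 mm above the bench. It turns with the arm about a level hinge (along y) at the trimmer's x 270, y -13, z 46 mm: arm down, it is 340 mm before and 16 mm above the hinge. Arm fully up at its stop: tilted 0.80 rad, 301 mm above the bench.
- catch (a joint): safety catch, a flat steel bar 125 x 16 x 6 mm turning about an upright pin (catch_pin) beside the arm. 0 = across the arm, its tongue 3 mm over the beam, holding it down. It opens clockwise seen from above: the tongue swings to the handle end, the stud at the other end swings towards the hinge end. Clear of the arm from 1.0 rad; 1.50 = stop, the bar along the arm. Stays where left; 2 N at the stud moves it.
- catch_pin (a point): the catch's pivot pin at the bar's mid thickness: x 60, y 36, z 64 mm in the trimmer's frame. The tongue reaches 67 mm from it to the right (trimmer's -y) at joint 0, the stud 47 mm to the left (+y).
- stud (a point): middle of the catch's upright thumb stud, a steel pin 16 mm thick standing 34 mm above the bar, from 67 to 101 mm above the bench. This point is 84 mm above the bench and 47 mm from the pin's axis, on the side away from the tongue.
- sheet: bystander: the rectangular white plastic sheet lying on the trimmer's bed, 150 x 100 x 4 mm.
- tape: bystander: a roll of tape lying flat on the bench before the trimmer, 92 mm across, 24 mm high.
- screwdriver: bystander: a screwdriver lying on the bench to the right of the trimmer, about 200 mm long.
- calipers: bystander: steel calipers lying on the bench to the right of the trimmer, 190 mm long.
- glasses: bystander: green safety glasses standing on the bench to the right of the trimmer, 145 mm wide, 45 mm high.
- mug: bystander: a blue mug with pencils to the left of the trimmer, 80 mm wide, 150 mm high with the pencils.

How it is judged:
By the outcome, as a careful person would: the job done as asked, in the order asked, and still so for the second after the job is handed in, with the robot touching nothing.
It also fails if it takes over 64 s, if anything falls off the work surface, if the arm or the gripper's body presses on something with over 40 N, if the wrist force passes 120 N, or if a joint passes its speed limit or range.

## Working session

There is one attempt and no reset: what is moved stays moved. The work goes in short steps, Python scripts to look and compute and a tool call to move; the robot and the scene stay as the last step left them, time stands still between calls to the robot, and variables do not carry over. Pictures are saved under pics/ and viewed, and the job is handed in when it is done.

Besides the shell and the picture viewer there is one more tool, called after "Request:" by a JSON object that holds its "fn" and its "kwargs", one argument or row to a line. send_rows: Moves the arm, as the interface text tells. Its arguments: {"type":"object","properties":{"rows":{"type":"array"},"fingers":{"type":"number"}},"required":["rows"]}

```bash
mkdir -p pics; python3 - <<'E'
from workcell import ctrl
import cv2,numpy as np
for n in("scene","top"):
    d=ctrl.get_image(n); cv2.imwrite(f"pics/{n}0.png",d["img"][:,:,::-1]); np.savez(f"{n}0.npz",**d)
    print(n,d["mtx"].round(1).tolist(),d["dist_coeffs"],d["world_from_camera"].round(3).tolist())
print(ctrl.get_obs())
E
```

```text
scene [[402.3, 0.0, 274.9], [0.0, 402.3, 209.2], [0.0, 0.0, 1.0]] [-0.09691831  0.          0.          0.          0.        ] [[0.616, 0.617, -0.489, 1171.191], [0.788, -0.494, 0.368, -460.409], [-0.015, -0.612, -0.79, 1047.878], [0.0, 0.0, 0.0, 1.0]]
top [[405.0, 0.0, 281.5], [0.0, 405.0, 211.5], [0.0, 0.0, 1.0]] [-0.07095367  0.          0.          0.          0.        ] [[0.015, -0.994, 0.106, 441.26], [-1.0, -0.016, -0.007, 3.064], [0.009, -0.106, -0.994, 1150.977], [0.0, 0.0, 0.0, 1.0]]
{'t': 0.1, 'qpos': array([-1.33399463e+00,  4.23733894e-01,  1.63059336e+00,  5.25677163e-06,
        1.08861268e+00, -1.90258547e-02]), 'qvel': array([ 0.00017793, -0.0017712 , -0.0032459 , -0.00120275, -0.00144524,
       -0.00036741]), 'joint_torque': array([-1.01441536e-03, -5.45616782e+01, -2.74325430e+01,  6.45248755e-02,
        1.88506191e-02, -1.10329486e-05]), 'ee_pos': array([ 158.04187728, -604.14773956,  201.70645994]), 'orientation': array([ 1.01956552,  1.32049599, -1.0181532 ]), 'ft_force': array([ 0.0676482 ,  0.32153488, -0.01697508]), 'moment': array([-0.01023083, -0.03469419,  0.05901974]), 'width': 87.58663425626023}
```

View pics/scene0.png

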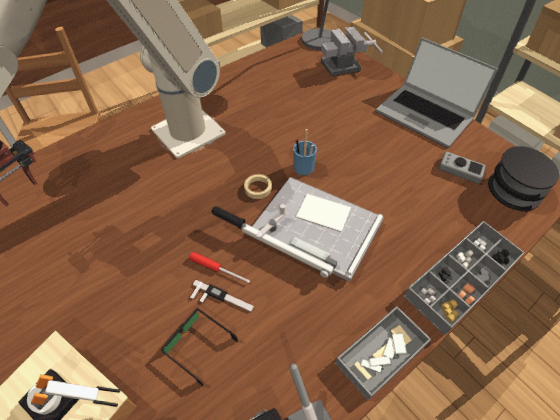

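View pics/top0.png

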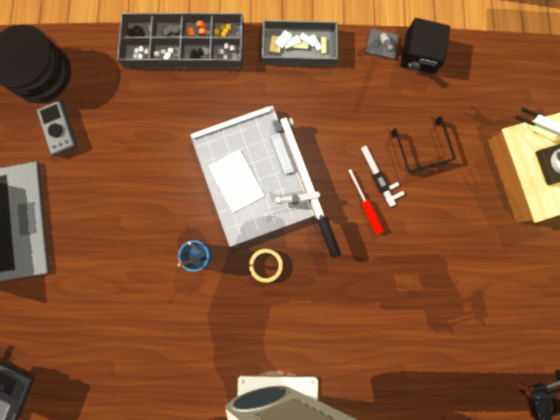

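```bash
cat > h.py <<'E'
import numpy as np,cv2
def cloud(d):
    h,w=d["depth"].shape
    uv=np.stack(np.meshgrid(np.arange(w),np.arange(h)),-1).reshape(-1,1,2).astype(np.float32)
    n=cv2.undistortPoints(uv,d["mtx"],d["dist_coeffs"]).reshape(-1,2)
    z=d["depth"].reshape(-1,1)
    P=np.hstack([n*z,z]); T=d["world_from_camera"]
    W=P@T[:3,:3].T+T[:3,3]; W[z[:,0]==0]=np.nan
    return W.reshape(h,w,3)
def proj(d,W):
    T=np.linalg.inv(d["world_from_camera"])
    return cv2.projectPoints(np.asarray(W,float).reshape(-1,1,3),cv2.Rodrigues(T[:3,:3])[0],T[:3,3],d["mtx"],d["dist_coeffs"])[0].reshape(-1,2)
E
python3 - <<'E'
import numpy as np,cv2
from h import *
for n,s in(("top",(170,90,190,175)),("scene",(200,130,200,160))):
    d=dict(np.load(n+"0.npz")); x,y,w,h=s
    cv2.imwrite(f"pics/{n}_z.png",cv2.resize(d["img"][y:y+h,x:x+w,::-1],None,fx=4 if n=="scene" else 3.4,fy=4 if n=="scene" else 3.4,interpolation=cv2.INTER_CUBIC)[:600,:800])
d=dict(np.load("top0.npz"));W=cloud(d)
for p in [(333,245),(320,210),(285,120),(235,240),(295,198),(278,199),(150,300),(235,180),(215,220),(270,225)]:
    print(p,W[p[1],p[0]].round(1))
sub=W[95:260,180:345].reshape(-1,3); m=(sub[:,2]>28)&(sub[:,2]<42)
q=sub[m][:,:2].astype(np.float32); print(cv2.minAreaRect(q),np.median(sub[m][:,2]))
hsv=d["img"].astype(int).sum(2)
E
```

```text
(333, 245) [ 468.8 -142.    79.2]
(320, 210) [ 563.6 -109.    59.5]
(285, 120) [816.2 -10.6  54.4]
(235, 240) [479.6 122.3  32.6]
(295, 198) [593.  -40.1  76.1]
(278, 199) [586.1   5.4 100.8]
(150, 300) [3.077e+02 3.615e+02 1.000e-01]
(235, 180) [646.2 126.2  38.7]
(215, 220) [536.9 184.7  -2.2]
(270, 225) [522.5  26.5  34.3]
((638.352294921875, 135.134521484375), (348.0991516113281, 375.8000793457031), 21.011159896850586) 33.80680483639685
```

View pics/top_z.png

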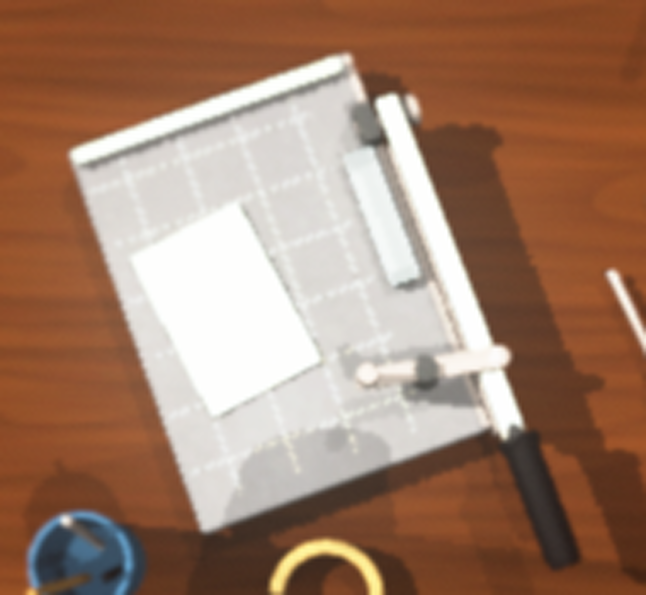

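View pics/scene_z.png

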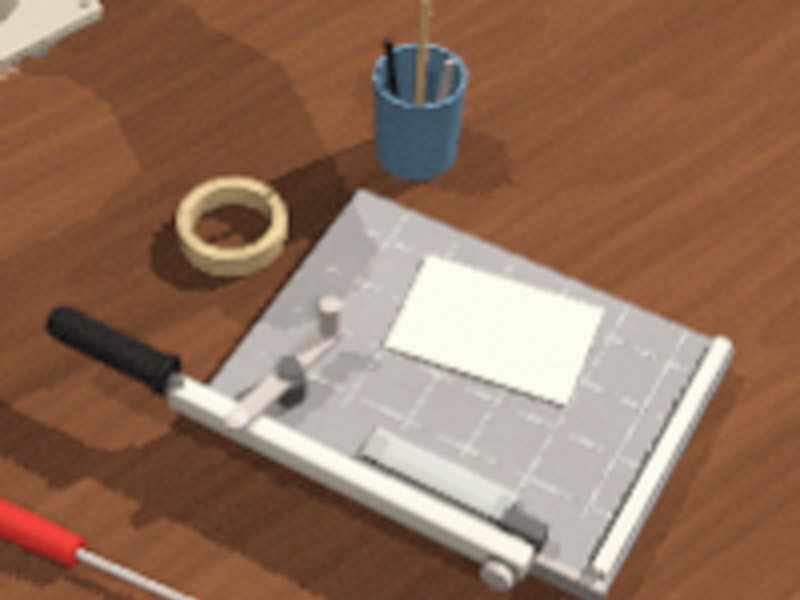

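```bash
cat >> h.py <<'E'
def ray(d,uv,z):
    n=cv2.undistortPoints(np.array(uv,np.float32).reshape(-1,1,2),d["mtx"],d["dist_coeffs"]).reshape(-1,2)
    T=d["world_from_camera"]; r=np.c_[n,np.ones(len(n))]@T[:3,:3].T
    return T[:3,3]+r*((np.asarray(z,float)-T[2,3])/r[:,2])[:,None]
E
python3 - <<'E'
import numpy as np,cv2
from h import *
from scipy.optimize import least_squares
d=dict(np.load("top0.npz")); e=dict(np.load("scene0.npz"))
t=lambda u,v:(170+u/3.4-.35,90+v/3.4-.35)
s=lambda u,v:(200+u/4-.375,130+v/4-.375)
M=np.array([[0,250,34],[0,0,34],[-125,-13,62],[60,83,101],[60,-31,67.]])
U=np.array([t(205,532),t(487,430),t(567,563),t(368,372),t(508,355)])
M2=np.array([[0,250,34],[-125,-13,62],[60,83,101],[60,-31,67]])
U2=np.array([s(362,192),s(55,322),s(330,302),s(230,418)])
def tf(p,M):
    c,sn=np.cos(p[2]),np.sin(p[2]); return np.c_[M[:,:2]@np.array([[c,sn],[-sn,c]])+p[:2],M[:,2]]
f=lambda p:np.r_[(proj(d,tf(p,M))-U).ravel(),(proj(e,tf(p,M2))-U2).ravel()]
r=least_squares(f,[540,-90,.35],loss="soft_l1",x_scale=[100,100,1]); p=r.x; print(p,f(p).reshape(-1,2).round(1).tolist())
rt=least_squares(lambda p:f(p)[:10],p,loss="soft_l1").x; print(rt)
# refine catch angle separately: pin & stud
print("handle",tf(p,np.array([[-70,-13,62.]])),"pin",tf(p,np.array([[60,36,64.]])),"stud",tf(p,np.array([[60,83,84.]])),"hinge",tf(p,np.array([[270,-13,46.]])))
W=cloud(d); 
w=W[185:210,265:290].reshape(-1,3); m=w[:,2]>90; print("stud cloud",w[m].mean(0),m.sum())
w=W[210:260,310:350].reshape(-1,3); m=(w[:,2]>62); print("handle cloud",w[m].mean(0),w[m].min(0),w[m].max(0))
im=d["img"].copy()
for q,col in((M,(255,0,0)),(np.array([[0,0,34],[340,0,34],[340,250,34],[0,250,34],[136,11,46],[254,11,46],[254,37,46],[136,37,46],[60,36,67]]),(0,255,0))):
    for a in proj(d,tf(p,q.astype(float))): cv2.circle(im,tuple(int(v*8) for v in a),8,col,-1,shift=3)
cv2.imwrite("pics/fit.png",cv2.resize(im[90:265,170:360,::-1],None,fx=3.4,fy=3.4))
E
```

```text
[ 5.52421698e+02 -9.59123549e+01  3.59052485e-01] [[-0.9, -0.8], [1.4, -1.2], [-0.6, 0.7], [1.0, 2.5], [-0.6, -4.9], [-0.3, -1.0], [-0.5, -0.9], [-2.5, -0.6], [2.5, 3.8]]
[ 5.51725032e+02 -9.58956976e+01  3.64820769e-01]
handle [[ 491.45361976 -132.68045828   62.        ]] pin [[595.94556664 -41.12483018  64.        ]] stud [[579.4303636    2.87798868  84.        ]] hinge [[809.77188391 -13.20877666  46.        ]]
stud cloud [584.68072093   6.07663663 100.03623662] 29
handle cloud [ 491.7956068  -131.13922471   73.67725479] [ 437.07296941 -162.74022835   62.14396759] [ 560.29379735 -100.18272151   81.5575472 ]
```

View pics/fit.png

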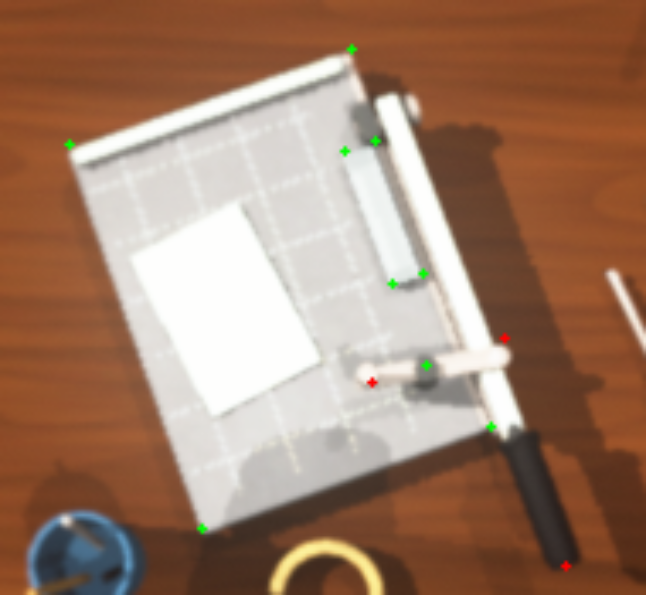

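```bash
python3 - <<'E'
import numpy as np,cv2
from h import *
from scipy.optimize import least_squares
from scipy.spatial.transform import Rotation as R
from workcell import ctrl
d=dict(np.load("top0.npz")); e=dict(np.load("scene0.npz"))
t=lambda u,v:(170+u/3.4-.35,90+v/3.4-.35)
s=lambda u,v:(200+u/4-.375,130+v/4-.375)
def mod(a):
    u=np.array([np.sin(a),np.cos(a)]) # stud dir, clockwise open
    pin=np.array([60,36.])
    st=np.r_[pin+47*u,101]; to=np.r_[pin-67*u,67]
    A=np.array([[0,250,34],[0,0,34],[-125,-13,62],st,to,[136,37,46],[254,37,46],[-15,-13,76]])
    B=np.array([[0,250,34],[-125,-13,62],st,to])
    return A,B
U=np.array([t(205,532),t(487,430),t(567,563),t(368,372),t(510,355),t(398,286),t(346,155),t(520,432)])
U2=np.array([s(362,192),s(55,322),s(330,302),s(228,420)])
def tf(p,M):
    c,sn=np.cos(p[2]),np.sin(p[2]); return np.c_[M[:,:2]@np.array([[c,sn],[-sn,c]])+p[:2],M[:,2]]
def f(p):
    A,B=mod(p[3]); return np.r_[(proj(d,tf(p,A))-U).ravel(),(proj(e,tf(p,B))-U2).ravel()]
p=least_squares(f,[552,-96,.36,0],loss="soft_l1",x_scale=[100,100,1,1]).x; print(p,f(p).reshape(-1,2).round(1).tolist())
print("handle",tf(p,np.array([[-70,-13,62.]])),"pin",tf(p,np.array([[60,36,64.]])),"stud",tf(p,mod(p[3])[0][3:4]))
np.save("p.npy",p)
print(R.from_rotvec(ctrl.get_obs()["orientation"]).as_matrix().round(3))
E
```

```text
[ 5.51774747e+02 -9.61573711e+01  3.63399891e-01  1.90060963e-01] [[-0.7, -0.1], [1.5, -1.0], [-0.3, 0.9], [0.2, -0.4], [0.0, -0.2], [-1.5, -0.4], [-0.6, -0.7], [-0.3, 0.5], [-0.7, -1.2], [-0.8, -0.8], [-0.4, 0.5], [-0.6, 1.0]]
handle [[ 490.9670899  -133.19017919   62.        ]] pin [[595.06002114 -41.18114883  64.        ]] stud [[586.95382792   5.11452734 101.        ]]
[[-0.     0.967  0.253]
 [ 0.001  0.253 -0.967]
 [-1.     0.    -0.001]]
```

Request:
{"fn": "send_rows", "kwargs": {
  "rows": [
    [0,28,-24,0],
    [0,28,-24,0],
    [0,28,-24,0],
    [0,28,-24,0],
    [0,28,-24,0],
    [0,28,-24,0],
    [0,28,-24,0],
    [0,28,-24,0],
    [0,28,-24,0],
    [0,28,-24,0]
  ],
  "fingers": 0.45
}}

```text
t: 0.93
ee_pos: [371.2, -293.1, 198.2]
orientation: [1.028, 1.319, -1.028]
ft_force: [0.6, -0.9, 0.6]
width: 39.5
```

Request:
{"fn": "send_rows", "kwargs": {
  "rows": [
    [0,28,-24,0],
    [0,28,-24,0],
    [0,28,-24,0],
    [0,28,-24,0],
    [0,28,-24,0],
    [0,28,-24,0],
    [0,28,-24,0],
    [0,28,-24,0],
    [0,28,-24,0],
    [0,0,0,0]
  ]
}}

```text
t: 1.77
ee_pos: [571.7, -1.1, 197.0]
orientation: [1.026, 1.322, -1.024]
ft_force: [0.7, -0.0, 1.2]
width: 39.4
```

Request:
{"fn": "send_rows", "kwargs": {
  "rows": [
    [0,0,0,-0.12],
    [0,0,0,-0.12],
    [0,0,0,-0.12],
    [0,0,0,-0.12],
    [0,0,0,-0.12],
    [0,0,0,-0.12],
    [0,0,0,-0.12],
    [0,0,0,-0.12],
    [0,0,0,-0.12],
    [0,0,0,-0.12]
  ]
}}

```text
t: 2.6
ee_pos: [567.6, 0.1, 192.3]
orientation: [0.061, 1.584, -0.056]
ft_force: [-0.1, -0.3, 0.2]
width: 39.9
```

```bash
cat > g.py <<'E'
import sys,numpy as np
from workcell import ctrl
from scipy.spatial.transform import Rotation as R
# args: world x y z yaw(jaw)
o=ctrl.get_obs(); M=R.from_rotvec(o["orientation"]).as_matrix()
yaw=np.arctan2(M[1,2],M[0,2])
print("t",round(o["t"],2),"pos",o["ee_pos"].round(1),"yaw",yaw.round(3),"tilt",M[:,0].round(3),"F",o["ft_force"].round(1),"w",round(o["width"],1),"q",o["qpos"].round(2))
if len(sys.argv)>4:
    T=np.array([float(v) for v in sys.argv[1:4]]); print("tool shift",(M.T@(T-o["ee_pos"])).round(1),"turn",round((yaw-float(sys.argv[4])+np.pi/2)%np.pi-np.pi/2,3))
E
python3 g.py 587 5 160 .173
```

```text
t 2.6 pos [5.676e+02 1.000e-01 1.923e+02] yaw -0.074 tilt [-0.014  0.004 -1.   ] F [-0.1 -0.3  0.2] w 39.9 q [-0.02  0.36  1.76  0.    1.04  0.05]
tool shift [32.   6.2 19.5] turn -0.247
```

Request:
{"fn": "send_rows", "kwargs": {
  "rows": [
    [0,0,0,-0.12],
    [0,0,0,-0.12],
    [0,3,10,0],
    [0,3,10,0],
    [10,0,0,0],
    [10,0,0,0],
    [10,0,0,0],
    [0,0,0,0]
  ]
}}

```text
t: 3.27
ee_pos: [585.5, 9.1, 157.1]
orientation: [-0.128, 1.584, 0.135]
ft_force: [-0.9, -0.2, 0.3]
width: 39.3
```

```bash
python3 g.py 587 5 120 .173;python3 - <<'E'
from workcell import ctrl
import cv2
a=ctrl.get_image("scene")["img"][100:250,220:420,::-1]
cv2.imwrite("pics/s1.png",cv2.resize(a,None,fx=4,fy=4,interpolation=cv2.INTER_CUBIC))
E
```

```text
t 3.27 pos [585.5   9.1 157.1] yaw 0.167 tilt [-0.018  0.003 -1.   ] F [-0.9 -0.2  0.3] w 39.3 q [-0.01  0.43  1.74  0.    0.99 -0.18]
tool shift [37.  -4.5  1.4] turn -0.006
```

View pics/s1.png

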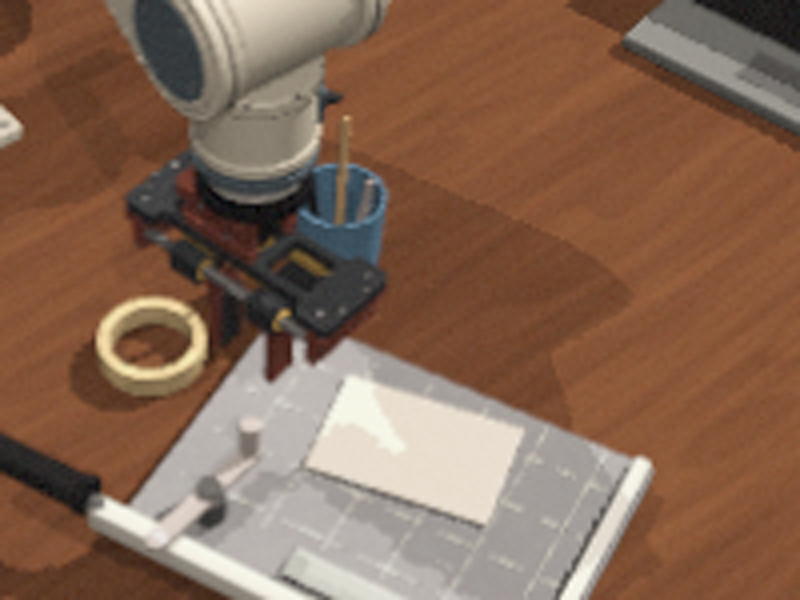

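Request:
{"fn": "send_rows", "kwargs": {
  "rows": [
    [10,-4,1,0],
    [12,0,0,0],
    [12,0,0,0],
    [12,0,0,0],
    [12,0,0,0],
    [10,0,0,0],
    [6,0,0,0],
    [0,0,0,0]
  ]
}}

```text
t: 3.98
ee_pos: [585.1, 4.1, 75.6]
orientation: [-0.125, 1.585, 0.133]
ft_force: [-0.4, 0.6, -0.4]
width: 39.3
```

```bash
python3 g.py 587 5 78 .173;python3 - <<'E'
from workcell import ctrl
import cv2
a=ctrl.get_image("scene")["img"][100:250,220:420,::-1]
cv2.imwrite("pics/s2.png",cv2.resize(a,None,fx=4,fy=4,interpolation=cv2.INTER_CUBIC))
E
```

```text
t 3.98 pos [585.1   4.1  75.6] yaw 0.164 tilt [-0.018  0.003 -1.   ] F [-0.4  0.6 -0.4] w 39.3 q [-0.01  0.54  1.78  0.    0.83 -0.18]
tool shift [-2.4  0.6  2. ] turn -0.009
```

View pics/s2.png

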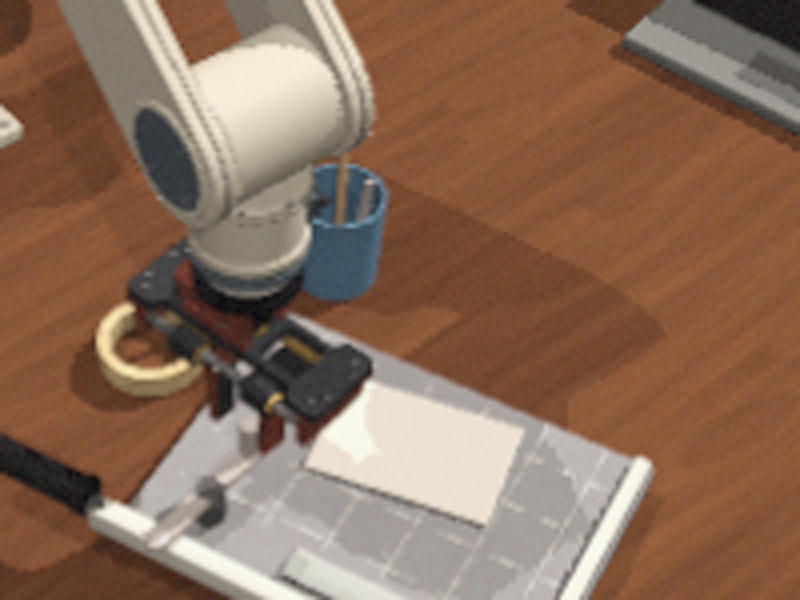

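Request:
{"fn": "send_rows", "kwargs": {
  "rows": [
    [-3,0,2,0],
    [0,0,4.7,0.1],
    [0,-0.3,4.7,0.1],
    [0,-0.3,4.7,0.1],
    [0,-0.3,4.7,0.1],
    [0,-0.3,4.7,0.1],
    [0,-0.3,4.7,0.1],
    [0,0,0,0]
  ],
  "fingers": 0.3
}}

```text
t: 4.7
ee_pos: [619.4, 0.5, 85.2]
orientation: [0.365, 1.551, -0.364]
ft_force: [0.3, -0.3, 1.2]
width: 26.8
```

```bash
cat > c.py <<'E'
import numpy as np
from workcell import ctrl
p=np.load("p.npy");o=ctrl.get_obs()["ee_pos"][:2]
c,s=np.cos(p[2]),np.sin(p[2]); q=np.array([[c,s],[-s,c]])@(o-p[:2]); r=q-[60,36]
a=np.arctan2(r[0],r[1]);print("trimmer xy",q.round(1),"radius",np.hypot(*r).round(1),"angle",a.round(3),"tangent yaw",(p[2]-a).round(3))
E
python3 g.py; python3 c.py
```

```text
t 4.7 pos [6.194e+02 5.000e-01 8.520e+01] yaw -0.464 tilt [-0.011  0.003 -1.   ] F [ 0.3 -0.3  1.2] w 26.8 q [-0.02  0.57  1.7   0.    0.88  0.44]
trimmer xy [97.6 66.3] radius 48.3 angle 0.893 tangent yaw -0.53
```

Request:
{"fn": "send_rows", "kwargs": {
  "rows": [
    [5,-1,3,0.1],
    [0,-0.5,4.7,0.11],
    [0,-0.3,4.7,0.11],
    [0,-0.3,4.7,0.1],
    [0,-0.3,4.7,0.1],
    [0,0,0,0]
  ]
}}

```text
t: 5.2
ee_pos: [637.9, -15.2, 85.1]
orientation: [0.772, 1.435, -0.77]
ft_force: [0.0, 0.2, -0.4]
width: 26.4
```

```bash
python3 g.py; python3 c.py
```

```text
t 5.2 pos [637.9 -15.2  85.1] yaw -0.989 tilt [-0.004  0.003 -1.   ] F [ 0.   0.2 -0.4] w 26.4 q [-0.04  0.59  1.67  0.    0.89  0.94]
trimmer xy [109.3  45.1] radius 50.1 angle 1.388 tangent yaw -1.025
```

Request:
{"fn": "send_rows", "kwargs": {
  "rows": [
    [4,-3,3,0.08],
    [0,0,4,0.08],
    [0,0,3,0],
    [0,0,2,0]
  ]
}}

```text
t: 5.53
ee_pos: [641.6, -26.8, 83.3]
orientation: [0.883, 1.388, -0.879]
ft_force: [0.9, -0.6, 0.5]
width: 26.6
```

```bash
python3 g.py; python3 c.py
```

```text
t 5.53 pos [641.6 -26.8  83.3] yaw -1.132 tilt [-0.001  0.003 -1.   ] F [ 0.9 -0.6  0.5] w 26.6 q [-0.06  0.59  1.66  0.    0.89  1.07]
trimmer xy [108.6  32.9] radius 48.7 angle 1.635 tangent yaw -1.272
```

Request:
{"fn": "send_rows", "kwargs": {
  "rows": [
    [0,0,2,0],
    [0,0,2,0],
    [0,0,0,0]
  ]
}}

```text
t: 5.78
ee_pos: [643.7, -30.7, 84.1]
orientation: [0.875, 1.39, -0.871]
ft_force: [-0.4, -0.8, 1.0]
width: 26.3
```

```bash
python3 g.py; python3 c.py;python3 - <<'E'
from workcell import ctrl
import cv2
for n,s in(("scene",(220,130)),("top",(200,90))):
    a=ctrl.get_image(n)["img"][s[1]:s[1]+150,s[0]:s[0]+200,::-1]
    cv2.imwrite(f"pics/{n}3.png",cv2.resize(a,None,fx=4,fy=4,interpolation=cv2.INTER_CUBIC))
E
```

```text
t 5.78 pos [643.7 -30.7  84.1] yaw -1.122 tilt [ 0.     0.003 -1.   ] F [-0.4 -0.8  1. ] w 26.3 q [-0.07  0.59  1.65  0.    0.89  1.05]
trimmer xy [109.2  28.5] radius 49.8 angle 1.723 tangent yaw -1.359
```

View pics/scene3.png

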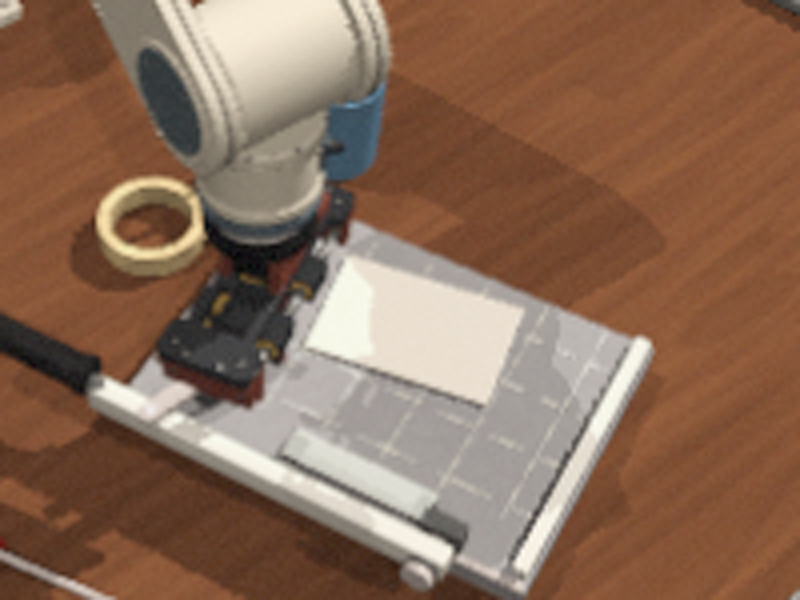

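```bash
python3 - <<'E'
from workcell import ctrl
import cv2
from h import *
p=np.load("p.npy")
d=ctrl.get_image("scene"); im=d["img"]
a=cv2.resize(im[190:265,230:330,::-1],None,fx=8,fy=8,interpolation=cv2.INTER_CUBIC)
c,s=np.cos(p[2]),np.sin(p[2])
def w(x,y,z): return [p[0]+c*x-s*y,p[1]+s*x+c*y,z]
for k,col in((.19,(0,0,255)),(1.0,(0,255,255)),(1.5,(0,255,0))):
    for r in(-67,0,47):
        u=proj(d,[w(60+r*np.sin(k),36+r*np.cos(k),67 if r<=0 else 101)])[0]
        cv2.circle(a,(int((u[0]-230)*8+4),int((u[1]-190)*8+4)),5,col,-1)
cv2.imwrite("pics/s4.png",a)
E
```

```text
(no output)
```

View pics/s4.png

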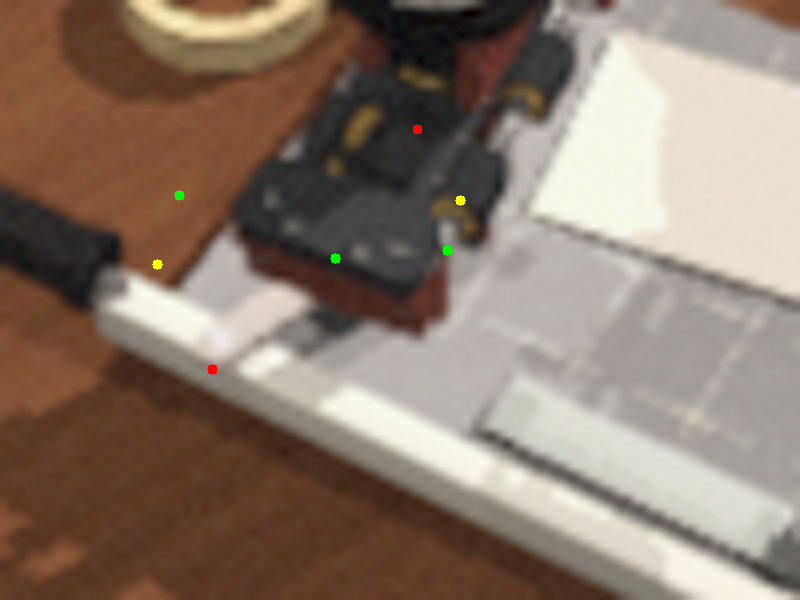

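View pics/top3.png

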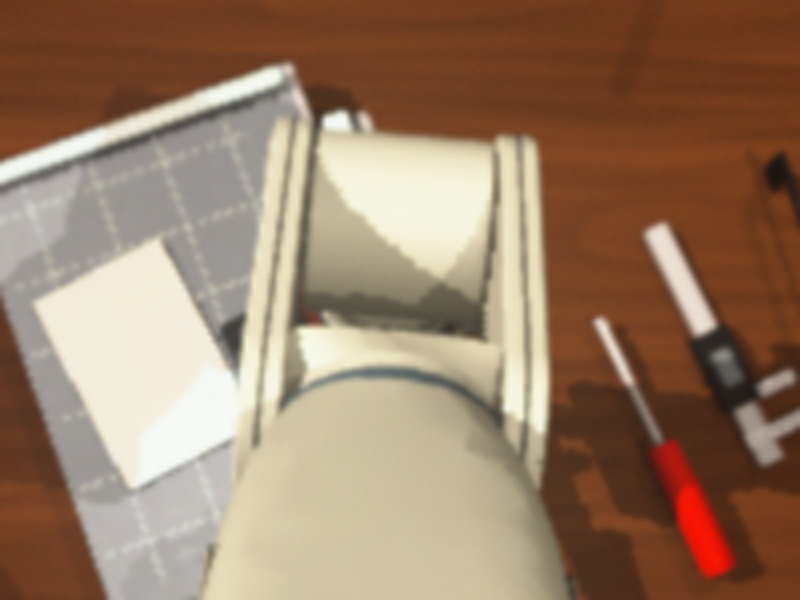

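Request:
{"fn": "send_rows", "kwargs": {
  "rows": [
    [-15,0,0,0],
    [-20,0,0,0],
    [-20,0,0,0],
    [-20,0,0,0],
    [-20,0,0,0],
    [-20,0,0,0],
    [-20,0,0,0],
    [0,0,0,0]
  ]
}}

```text
t: 6.6
ee_pos: [641.1, -29.6, 221.9]
orientation: [0.87, 1.399, -0.871]
ft_force: [1.0, 0.1, -0.4]
width: 26.2
```

```bash
python3 g.py; python3 - <<'E'
from workcell import ctrl
import cv2
from h import *
p=np.load("p.npy")
d=ctrl.get_image("scene"); im=d["img"]
a=cv2.resize(im[165:265,230:360,::-1],None,fx=6,fy=6,interpolation=cv2.INTER_CUBIC)
c,s=np.cos(p[2]),np.sin(p[2])
def w(x,y,z): return [p[0]+c*x-s*y,p[1]+s*x+c*y,z]
for k,col in((.19,(0,0,255)),(1.0,(0,255,255)),(1.5,(0,255,0))):
    for r in(-67,0,47):
        u=proj(d,[w(60+r*np.sin(k),36+r*np.cos(k),67 if r<=0 else 101)])[0]
        cv2.circle(a,(int((u[0]-230)*6+3),int((u[1]-165)*6+3)),4,col,-1)
cv2.imwrite("pics/s5.png",a)
E
```

```text
t 6.6 pos [641.1 -29.6 221.9] yaw -1.118 tilt [-0.008  0.004 -1.   ] F [ 1.   0.1 -0.4] w 26.2 q [-0.07  0.43  1.57  0.    1.15  1.05]
```

View pics/s5.png

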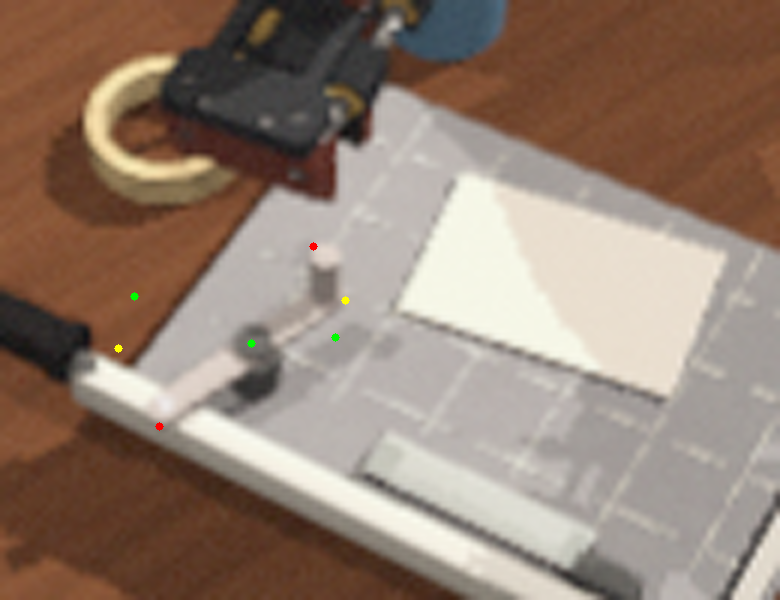

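```bash
python3 - <<'E'
from workcell import ctrl
import cv2
from h import *
d=ctrl.get_image("scene")
for y in(.164,):
    for r in(-20,0,20):
        u=proj(d,[[585.1+r*np.cos(y),4.1+r*np.sin(y),75.6]])[0]; print((u-[220,100])*4)
# stud from scene cloud
W=cloud(d); w=W[200:225,275:295].reshape(-1,3); m=w[:,2]>72; print(w[m].mean(0),w[m].min(0),w[m].max(0),m.sum())
for v,u in((208,283),(212,284),(205,283)): print(W[v,u])
# current TCP projection
o=ctrl.get_obs()["ee_pos"]; a=-1.118
im=cv2.resize(d["img"][150:250,230:360,::-1],None,fx=6,fy=6,interpolation=cv2.INTER_CUBIC)
for r in(-13,0,13):
    u=proj(d,[o+[r*np.cos(a),r*np.sin(a),0]])[0]; cv2.circle(im,(int((u[0]-230)*6+3),int((u[1]-150)*6+3)),4,(0,255,0),-1)
for z in (67,101):
    u=proj(d,[[587,5,z]])[0]; cv2.circle(im,(int((u[0]-230)*6+3),int((u[1]-150)*6+3)),4,(0,0,255),-1)
cv2.imwrite("pics/s6.png",im)
E
```

```text
[225.02605891 428.58297785]
[244.38688119 442.38703991]
[264.01378631 456.38134034]
[597.53393168   1.96740346  92.27794165] [588.84610268  -3.54642914  72.91010514] [604.27563706  13.17038769 105.13570841] 44
[597.83595762   1.27045935 103.50047047]
[600.58900269   2.95221094  85.32679089]
[547.99308518  41.37775364  37.05927542]
```

View pics/s6.png

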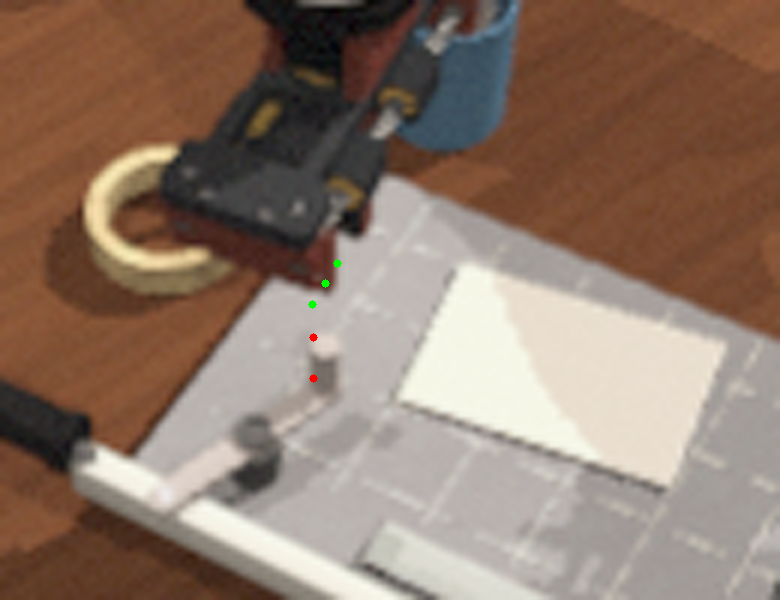

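```bash
python3 - <<'E'
from workcell import ctrl
import cv2
from h import *
d=ctrl.get_image("scene")
W=cloud(d); print(ctrl.get_obs()["ee_pos"])
for v in range(186,202,2):
    print(v,[tuple(W[v,u].round().astype(int)) for u in range(268,290,3)])
im=cv2.resize(d["img"][170:215,250:310,::-1],None,fx=13,fy=13,interpolation=cv2.INTER_NEAREST); cv2.imwrite("pics/s7.png",im)
E
```

```text
[638.33901795 -29.44266476 216.9029859 ]
186 [(np.int64(682), np.int64(-111), np.int64(359)), (np.int64(687), np.int64(-105), np.int64(359)), (np.int64(691), np.int64(-100), np.int64(359)), (np.int64(697), np.int64(-96), np.int64(362)), (np.int64(701), np.int64(-91), np.int64(362)), (np.int64(703), np.int64(-84), np.int64(358)), (np.int64(636), np.int64(-19), np.int64(251)), (np.int64(644), np.int64(-16), np.int64(257))]
188 [(np.int64(682), np.int64(-110), np.int64(352)), (np.int64(689), np.int64(-107), np.int64(356)), (np.int64(696), np.int64(-104), np.int64(360)), (np.int64(701), np.int64(-99), np.int64(361)), (np.int64(705), np.int64(-94), np.int64(360)), (np.int64(692), np.int64(-75), np.int64(335)), (np.int64(635), np.int64(-18), np.int64(242)), (np.int64(642), np.int64(-14), np.int64(246))]
190 [(np.int64(680), np.int64(-109), np.int64(342)), (np.int64(687), np.int64(-106), np.int64(346)), (np.int64(695), np.int64(-104), np.int64(352)), (np.int64(703), np.int64(-101), np.int64(357)), (np.int64(706), np.int64(-94), np.int64(355)), (np.int64(695), np.int64(-77), np.int64(332)), 
[... 1255 characters left out ...]
39), np.int64(0)), (np.int64(478), np.int64(46), np.int64(3)), (np.int64(506), np.int64(38), np.int64(35)), (np.int64(510), np.int64(47), np.int64(32)), (np.int64(702), np.int64(-92), np.int64(320)), (np.int64(659), np.int64(-48), np.int64(247)), (np.int64(530), np.int64(69), np.int64(34)), (np.int64(536), np.int64(76), np.int64(34))]
200 [(np.int64(480), np.int64(32), np.int64(4)), (np.int64(483), np.int64(42), np.int64(-1)), (np.int64(514), np.int64(32), np.int64(37)), (np.int64(518), np.int64(40), np.int64(35)), (np.int64(525), np.int64(47), np.int64(36)), (np.int64(531), np.int64(55), np.int64(35)), (np.int64(536), np.int64(63), np.int64(34)), (np.int64(541), np.int64(72), np.int64(33))]
```

View pics/s7.png

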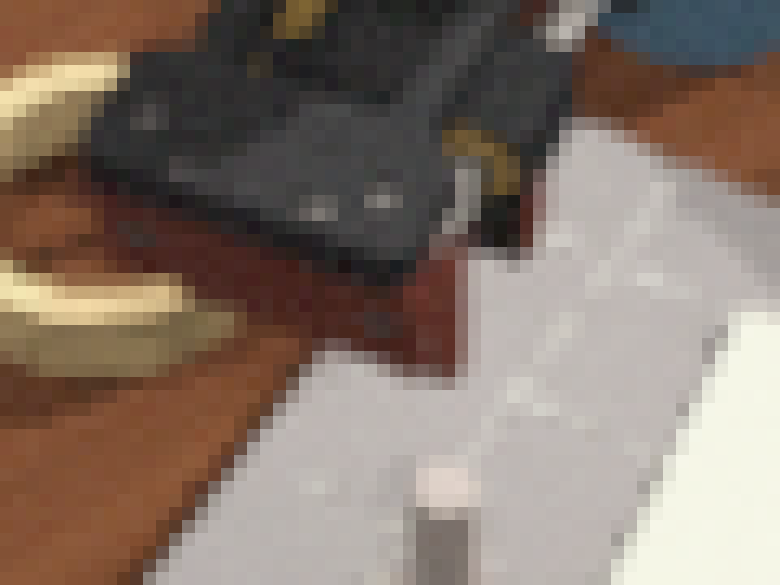

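```bash
python3 - <<'E'
from workcell import ctrl
import cv2
from h import *
from scipy.spatial.transform import Rotation as R
for n in("scene","top"):
    o=ctrl.get_obs(); d=ctrl.get_image(n); W=cloud(d).reshape(-1,3)
    M=R.from_rotvec(o["orientation"]).as_matrix()
    L=(W-o["ee_pos"])@M   # tool coords
    print(n,o["ee_pos"],o["qpos"])
    m=(np.abs(L[:,1])<14)&(np.abs(L[:,2])<40)&(L[:,0]>-70)&(L[:,0]<30)
    for b in range(-70,30,10):
        k=m&(L[:,0]>=b)&(L[:,0]<b+10); print(b,k.sum(),L[k][:,1:].mean(0).round(1) if k.any() else "")
E
```

```text
scene [638.33901795 -29.44266476 216.9029859 ] [-0.06641329  0.43592105  1.57333867  0.00360768  1.1475178   1.05010306]
-70 1 [11.5 23.1]
-60 6 [10.7 24.2]
-50 4 [10.7 13.3]
-40 13 [8.7 4.3]
-30 16 [ 7.1 -3.7]
-20 1 [  0.7 -13.1]
-10 0 
0 0 
10 0 
20 0 
top [637.94750951 -29.45509808 216.26498725] [-0.06646003  0.43662717  1.57380679  0.00357908  1.14763599  1.0501545 ]
-70 0 
-60 0 
-50 0 
-40 0 
-30 0 
-20 0 
-10 0 
0 0 
10 0 
20 0
```

```bash
python3 - <<'E'
import cv2
from h import *
from scipy.spatial.transform import Rotation as R
from workcell import ctrl
for n in("scene","top"):
    d=dict(np.load(n+"0.npz")); W=cloud(d); 
    M=R.from_rotvec([1.01956552,1.32049599,-1.0181532]).as_matrix(); L=(W.reshape(-1,3)-[158.04,-604.15,201.7])@M
    m=(np.abs(L[:,1])<16)&(np.abs(L[:,2])<65)&(L[:,0]>-90)&(L[:,0]<40)
    print(n,proj(d,[[158,-604,202]]))
    for b in range(-90,40,10):
        k=m&(L[:,0]>=b)&(L[:,0]<b+10); print(b,k.sum(),np.c_[L[k][:,1:].min(0),L[k][:,1:].max(0)].round(1).tolist() if k.any() else "")
    if n=="scene":cv2.imwrite("pics/g0.png",cv2.resize(d["img"][120:220,0:110,::-1],None,fx=6,fy=6,interpolation=cv2.INTER_NEAREST))
E
```

```text
scene [[ 23.36741597 196.60568737]]
-90 13 [[-8.8, 14.0], [-56.0, -43.5]]
-80 22 [[-7.5, 15.8], [-55.5, -42.1]]
-70 15 [[-8.9, 13.7], [-53.7, 47.1]]
-60 23 [[-7.5, 15.3], [-51.7, 52.1]]
-50 22 [[-4.3, 13.7], [-50.0, 53.5]]
-40 29 [[-2.8, 15.4], [-50.7, 54.2]]
-30 22 [[-7.9, 15.7], [-50.7, 53.7]]
-20 2 [[-3.8, 12.8], [-49.4, -42.2]]
-10 0 
0 0 
10 0 
20 0 
30 0 
top [[532.70674782 377.03191776]]
-90 0 
-80 0 
-70 0 
-60 9 [[9.2, 12.8], [-53.1, -45.4]]
-50 18 [[-10.8, 12.1], [-54.0, -48.4]]
-40 44 [[-13.3, 11.5], [-53.2, 49.7]]
-30 52 [[-10.5, 12.1], [-53.3, 52.3]]
-20 5 [[-7.7, 9.8], [-47.6, 45.4]]
-10 0 
0 0 
10 0 
20 0 
30 0
```

View pics/g0.png

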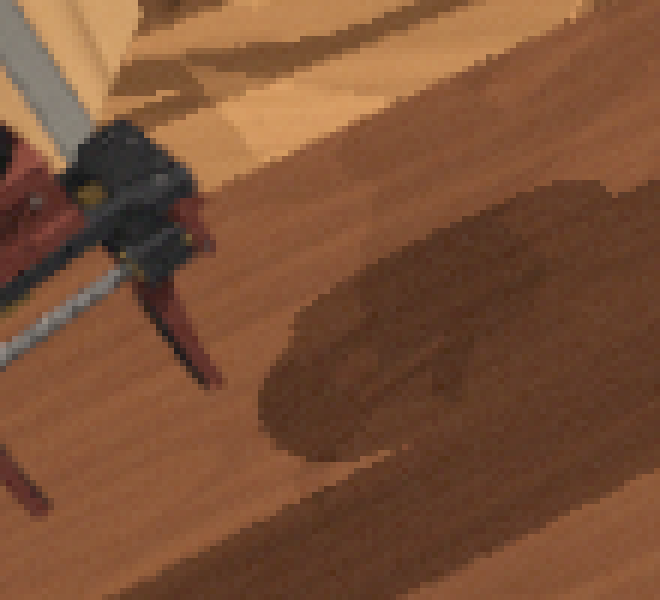

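```bash
python3 - <<'E'
from h import *
d=dict(np.load("scene0.npz"));p=np.load("p.npy"); c,s=np.cos(p[2]),np.sin(p[2])
pts=ray(d,[(230+324/6-.5,165+256/6-.5),(230+155/6-.5,165+413/6-.5)],[101,67])
q=(pts[:,:2]-p[:2])@np.array([[c,-s],[s,c]])-[60,36]; print(pts,q,np.hypot(*q.T),np.arctan2(q[0,0],q[0,1]),np.arctan2(-q[1,0],-q[1,1]))
E
python3 g.py 599 3 170 -.05
```

```text
[[ 594.78882883    5.63510354  101.        ]
 [ 598.6026862  -103.94463721   67.        ]] [[ 16.38754888  43.85525364]
 [-18.99823486 -59.92389358]] [46.81703782 62.86339117] 0.35760725969126667 0.307015039824432
t 6.85 pos [637.8 -29.5 216. ] yaw -1.118 tilt [-0.017  0.004 -1.   ] F [-0.2  0.3 -0.7] w 26.1 q [-0.07  0.44  1.57  0.    1.15  1.05]
tool shift [ 46.8 -20.1 -45.6] turn -1.068
```

Request:
{"fn": "send_rows", "kwargs": {
  "rows": [
    [0,0,0,-0.115],
    [0,0,0,-0.115],
    [0,0,0,-0.115],
    [0,0,0,-0.115],
    [0,0,0,-0.115],
    [0,0,0,-0.115],
    [0,0,0,-0.115],
    [0,0,0,-0.115],
    [0,0,0,-0.115],
    [0,0,0,-0.1]
  ],
  "fingers": 0.45
}}

```text
t: 7.68
ee_pos: [629.4, -28.9, 199.0]
orientation: [-0.049, 1.613, 0.061]
ft_force: [-0.5, -0.1, -0.3]
width: 39.4
```

```bash
python3 g.py 594 6 110 .02
```

```text
t 7.68 pos [629.4 -28.9 199. ] yaw 0.07 tilt [-0.043  0.006 -0.999] F [-0.5 -0.1 -0.3] w 39.4 q [-0.07  0.46  1.59  0.    1.14 -0.14]
tool shift [ 90.6  36.4 -29.1] turn 0.05
```

Request:
{"fn": "send_rows", "kwargs": {
  "rows": [
    [8,12,-10,0.02],
    [8,12,-10,0.02],
    [8,12,-10,0],
    [10,0,0,0],
    [10,0,0,0],
    [10,0,0,0],
    [0,0,0,0]
  ]
}}

```text
t: 8.27
ee_pos: [590.3, 5.7, 135.0]
orientation: [-0.022, 1.625, 0.033]
ft_force: [-0.1, 0.6, -0.0]
width: 39.4
```

```bash
python3 g.py 594 6 60 .02
```

```text
t 8.27 pos [590.3   5.7 135. ] yaw 0.035 tilt [-0.055  0.006 -0.998] F [-0.1  0.6 -0. ] w 39.4 q [-0.01  0.48  1.72  0.01  1.   -0.05]
tool shift [74.7 -0.4  7.8] turn 0.015
```

Request:
{"fn": "send_rows", "kwargs": {
  "rows": [
    [12,0,3,0],
    [12,0,3,0],
    [12,0,1,0],
    [12,0,0,0],
    [12,0,0,0],
    [10,0,0,0],
    [5,0,0,0]
  ]
}}

```text
t: 8.85
ee_pos: [595.7, 4.5, 51.3]
orientation: [-0.021, 1.624, 0.031]
ft_force: [0.9, -0.9, -0.0]
width: 39.6
```

```bash
python3 g.py 594 6 57 .02;python3 - <<'E'
from workcell import ctrl
import cv2
a=ctrl.get_image("scene")["img"][165:265,230:360,::-1]
cv2.imwrite("pics/s8.png",cv2.resize(a,None,fx=6,fy=6,interpolation=cv2.INTER_CUBIC))
E
python3 g.py
```

```text
t 8.85 pos [595.7   4.5  51.3] yaw 0.033 tilt [-0.054  0.006 -0.999] F [ 0.9 -0.9 -0. ] w 39.6 q [-0.02  0.61  1.74  0.01  0.85 -0.05]
tool shift [-5.6  1.6 -1.9] turn 0.013
t 8.9 pos [595.    4.6  50.7] yaw 0.033 tilt [-0.055  0.006 -0.998] F [-0.7 -0.1 -1.1] w 39.8 q [-0.02  0.61  1.74  0.01  0.85 -0.05]
```

View pics/s8.png

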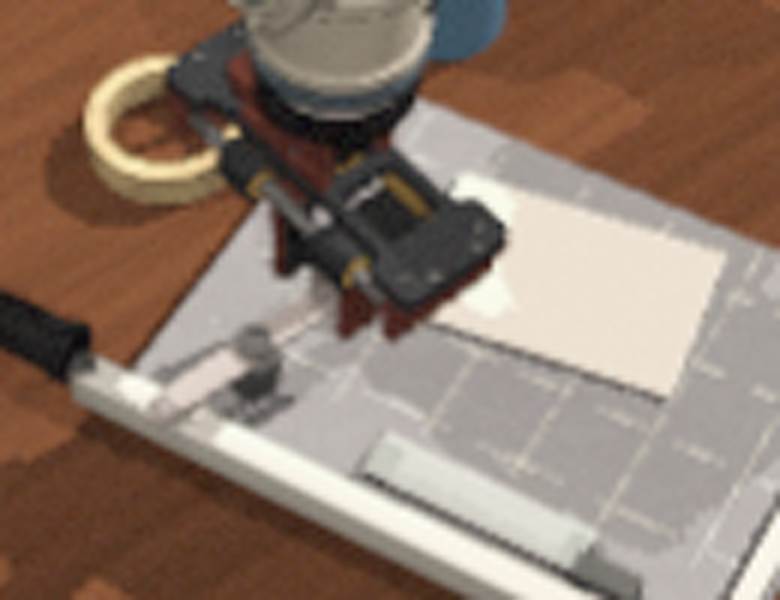

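Request:
{"fn": "send_rows", "kwargs": {
  "rows": [
    [-3,0,1,0],
    [0,0,4.7,0.1],
    [0,-0.3,4.7,0.1],
    [0,-0.3,4.7,0.1],
    [0,-0.3,4.7,0.1]
  ],
  "fingers": 0.32
}}

```text
t: 9.32
ee_pos: [612.7, 1.5, 53.3]
orientation: [0.296, 1.61, -0.306]
ft_force: [-1.4, -1.1, -0.3]
width: 27.9
```

```bash
python3 g.py; python3 c.py
```

```text
t 9.32 pos [612.7   1.5  53.3] yaw -0.381 tilt [-0.06   0.005 -0.998] F [-1.4 -1.1 -0.3] w 27.9 q [-0.02  0.62  1.69  0.01  0.88  0.36]
trimmer xy [91.7 69.6] radius 46.2 angle 0.756 tangent yaw -0.393
```

Now on-radius, with contact force on the stud (about 1.8 N).

Request:
{"fn": "send_rows", "kwargs": {
  "rows": [
    [-1,0.3,4.7,0.1],
    [0,-0.2,4.7,0.1],
    [0,-0.2,4.7,0.1],
    [0,-0.2,4.7,0.1]
  ]
}}

```text
t: 9.65
ee_pos: [628.2, -7.9, 55.7]
orientation: [0.615, 1.539, -0.646]
ft_force: [-2.2, 0.7, -0.9]
width: 28.3
```

```bash
python3 g.py; python3 c.py
```

```text
t 9.65 pos [628.2  -7.9  55.7] yaw -0.801 tilt [-0.062  0.006 -0.998] F [-2.2  0.7 -0.9] w 28.3 q [-0.03  0.64  1.65  0.    0.91  0.76]
trimmer xy [102.8  55.3] radius 46.9 angle 1.147 tangent yaw -0.783
```

Request:
{"fn": "send_rows", "kwargs": {
  "rows": [
    [0,0,4.7,0.1],
    [0,-0.2,4.7,0.1],
    [0,-0.2,4.7,0.1]
  ]
}}

```text
t: 9.9
ee_pos: [636.4, -18.7, 57.1]
orientation: [0.851, 1.449, -0.897]
ft_force: [-1.6, 1.6, -0.3]
width: 28.1
```

```bash
python3 g.py; python3 c.py
```

```text
t 9.9 pos [636.4 -18.7  57.1] yaw -1.116 tilt [-0.063  0.006 -0.998] F [-1.6  1.6 -0.3] w 28.1 q [-0.05  0.65  1.63  0.    0.92  1.06]
trimmer xy [106.6  42.3] radius 47.1 angle 1.437 tangent yaw -1.074
```

Request:
{"fn": "send_rows", "kwargs": {
  "rows": [
    [0,0,3.5,0.03],
    [0,-0.3,3,0],
    [0,-0.3,2.5,0]
  ]
}}

```text
t: 10.15
ee_pos: [639.8, -25.2, 58.4]
orientation: [0.882, 1.439, -0.925]
ft_force: [-2.8, 15.4, -3.3]
width: 28.6
```

```bash
python3 g.py; python3 c.py
```

```text
t 10.15 pos [639.8 -25.2  58.4] yaw -1.153 tilt [-0.063  0.01  -0.998] F [-2.8 15.4 -3.3] w 28.6 q [-0.06  0.65  1.62  0.01  0.93  1.09]
trimmer xy [107.5  35. ] radius 47.5 angle 1.592 tangent yaw -1.228
```

Request:
{"fn": "send_rows", "kwargs": {
  "rows": [
    [0,0,-5,0],
    [-10,0,0,0],
    [-15,0,0,0],
    [-20,0,0,0],
    [-20,0,0,0],
    [-20,0,0,0],
    [-20,0,0,0],
    [-20,0,0,0],
    [-10,0,0,0]
  ],
  "fingers": 0.38
}}

```text
t: 10.9
ee_pos: [647.3, -23.2, 205.7]
orientation: [0.871, 1.438, -0.916]
ft_force: [0.0, -0.4, 0.3]
width: 33.4
```

```bash
python3 g.py 491 -133 150 -1.207;python3 - <<'E'
from workcell import ctrl
import cv2
from h import *
p=np.load("p.npy")
d=ctrl.get_image("scene"); im=d["img"]
a=cv2.resize(im[165:265,230:360,::-1],None,fx=6,fy=6,interpolation=cv2.INTER_CUBIC)
c,s=np.cos(p[2]),np.sin(p[2])
def w(x,y,z): return [p[0]+c*x-s*y,p[1]+s*x+c*y,z]
for k,col in((1.5,(0,255,0)),):
    for r in(-67,0,47):
        u=proj(d,[w(60+r*np.sin(k),36+r*np.cos(k),67 if r<=0 else 101)])[0]
        cv2.circle(a,(int((u[0]-230)*6+3),int((u[1]-165)*6+3)),4,col,-1)
cv2.imwrite("pics/s9.png",a)
E
```

```text
t 10.9 pos [647.3 -23.2 205.7] yaw -1.141 tilt [-0.06   0.006 -0.998] F [ 0.  -0.4  0.3] w 33.4 q [-0.06  0.48  1.53  0.    1.19  1.08]
tool shift [  64.2 -184.8   36.5] turn 0.066
```

View pics/s9.png

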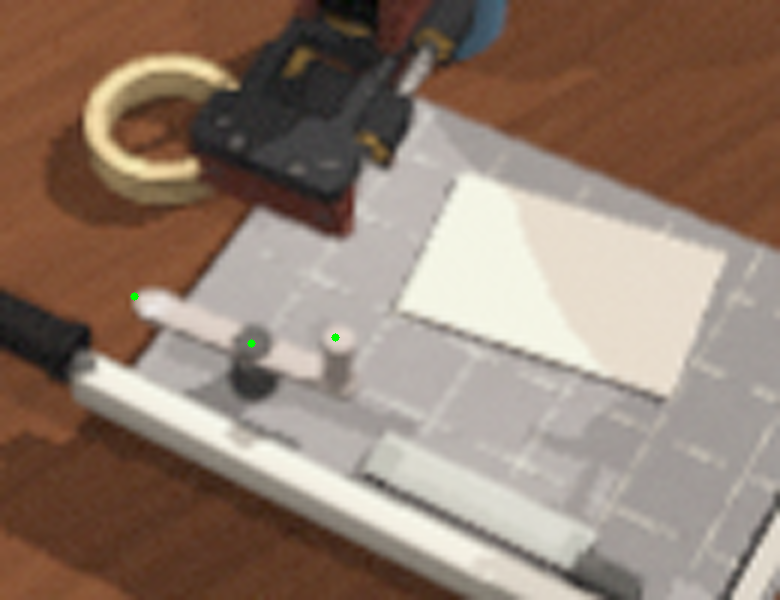

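Request:
{"fn": "send_rows", "kwargs": {
  "rows": [
    [0,-23,4.5,0.03],
    [0,-23,4.5,0.03],
    [0,-23,4.5,0],
    [0,-23,4.5,0],
    [0,-23,4.5,0],
    [0,-23,4.5,0],
    [0,-23,4.5,0],
    [0,-15,4,0],
    [0,0,0,0]
  ],
  "fingers": 0.75
}}

```text
t: 11.7
ee_pos: [491.8, -125.6, 214.6]
orientation: [0.912, 1.411, -0.957]
ft_force: [-0.8, -0.0, -0.7]
width: 65.7
```

```bash
python3 g.py 479 -137.5 110 -1.207
```

```text
t 11.7 pos [ 491.8 -125.6  214.6] yaw -1.196 tilt [-0.054  0.004 -0.999] F [-0.8 -0.  -0.7] w 65.7 q [-0.27  0.26  1.84 -0.01  1.09  0.93]
tool shift [105.1 -11.1   8.8] turn 0.011
```

Request:
{"fn": "send_rows", "kwargs": {
  "rows": [
    [15,-4,3,0.01],
    [15,-4,3,0],
    [15,-3,3,0],
    [15,0,0,0],
    [15,0,0,0],
    [15,0,0,0],
    [12,0,0,0]
  ]
}}

```text
t: 12.28
ee_pos: [486.8, -139.0, 112.0]
orientation: [0.923, 1.395, -0.96]
ft_force: [-0.3, -1.4, -0.9]
width: 66.0
```

```bash
python3 g.py 479 -137.5 23 -1.207;python3 - <<'E'
from workcell import ctrl
import cv2
a=ctrl.get_image("scene")["img"][150:250,190:320,::-1]
cv2.imwrite("pics/s10.png",cv2.resize(a,None,fx=6,fy=6,interpolation=cv2.INTER_CUBIC))
E
```

```text
t 12.28 pos [ 486.8 -139.   112. ] yaw -1.207 tilt [-0.041  0.001 -0.999] F [-0.3 -1.4 -0.9] w 66.0 q [-0.29  0.4   1.93 -0.01  0.85  0.92]
tool shift [89.3 -3.4 -2.8] turn 0.0
```

View pics/s10.png

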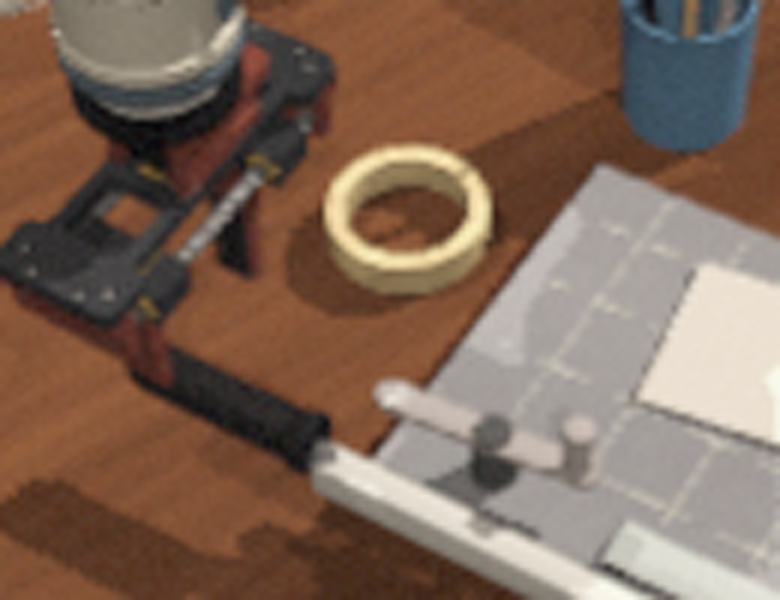

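Request:
{"fn": "send_rows", "kwargs": {
  "rows": [
    [12,-3,-2,0],
    [15,0,0,0],
    [15,0,0,0],
    [15,0,0,0],
    [12,0,0,0],
    [10,0,0,0],
    [5,0,0,0]
  ]
}}

```text
t: 12.92
ee_pos: [485.3, -136.8, 23.6]
orientation: [0.921, 1.394, -0.957]
ft_force: [-0.8, 0.7, -0.4]
width: 66.0
```

```bash
python3 g.py 479 -137.5 23 -1.207;python3 - <<'E'
from workcell import ctrl
import cv2
a=ctrl.get_image("scene")["img"][150:250,190:320,::-1]
cv2.imwrite("pics/s11.png",cv2.resize(a,None,fx=6,fy=6,interpolation=cv2.INTER_CUBIC))
E
```

```text
t 12.92 pos [ 485.3 -136.8   23.6] yaw -1.204 tilt [-0.039  0.001 -0.999] F [-0.8  0.7 -0.4] w 66.0 q [-0.29  0.55  1.96 -0.02  0.66  0.93]
tool shift [ 0.8 -6.1 -1.6] turn 0.003
```

View pics/s11.png

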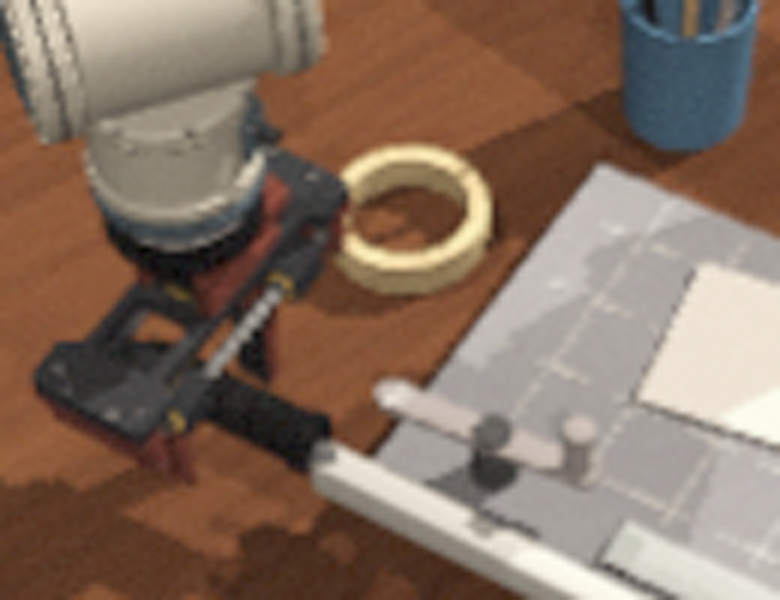

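Request:
{"fn": "send_rows", "kwargs": {
  "rows": [
    [0,-5,-1,0],
    [0,0,0,0],
    [0,0,0,0],
    [0,0,0,0],
    [0,0,0,0],
    [0,0,0,0]
  ],
  "fingers": 0
}}

```text
t: 13.47
ee_pos: [480.7, -136.8, 25.4]
orientation: [0.924, 1.393, -0.956]
ft_force: [1.2, 24.2, 0.3]
width: 29.5
```

```bash
python3 g.py; python3 - <<'E'
import numpy as np
from workcell import ctrl
p=np.load("p.npy");o=ctrl.get_obs()["ee_pos"]
c,s=np.cos(p[2]),np.sin(p[2]); print("trimmer", (np.array([[c,s],[-s,c]])@(o[:2]+[1,0]-p[:2])).round(1))
E
```

```text
t 13.47 pos [ 480.7 -136.8   25.4] yaw -1.205 tilt [-0.038  0.002 -0.999] F [ 1.2 24.2  0.3] w 29.5 q [-0.3   0.54  1.97 -0.01  0.66  0.92]
trimmer [-79.9 -13.1]
```

Request:
{"fn": "send_rows", "kwargs": {
  "rows": [
    [-4,0,-1,0],
    [-8,0.2,-0.5,0],
    [-10,0.5,0,0],
    [-10,0.7,0,0]
  ]
}}

```text
t: 13.8
ee_pos: [483.2, -135.1, 57.2]
orientation: [0.924, 1.393, -0.956]
ft_force: [3.4, 2.4, -7.5]
width: 28.3
```

```bash
cat > k.py <<'E'
import numpy as np
from workcell import ctrl
from scipy.spatial.transform import Rotation as R
p=np.load("p.npy");o=ctrl.get_obs();M=R.from_rotvec(o["orientation"]).as_matrix()
c,s=np.cos(p[2]),np.sin(p[2]); A=np.array([[c,s,0],[-s,c,0],[0,0,1]])
g=o["ee_pos"]-M[:,0]*36.5   # point of handle in the grip
q=A@(g-[p[0],p[1],0])-[270,-13,46]; print("t",round(o["t"],2),"q",q.round(1),"r",np.hypot(q[0],q[2]).round(1),"theta",(np.arctan2(q[2],-q[0])-.0457).round(3),"F",o["ft_force"].round(1),"w",round(o["width"],1),"tilt",M[:,0].round(3))
th=np.arctan2(q[2],-q[0]); 
r=np.hypot(q[0],q[2])
# next .12 rad arc in tool axes from the current point, back to r=350.4
for d in(.03,.06,.09,.12):
    n=np.array([-350.4*np.cos(th+d),0,350.4*np.sin(th+d)]); print(d,(M.T@A.T@(n-q)).round(1))
E
python3 k.py
```

```text
t 13.8 q [-346.7    0.5   47.7] r 350.0 theta 0.091 F [ 3.4  2.4 -7.5] w 28.3 tilt [-0.037  0.002 -0.999]
0.03 [-10.5   0.8   0.3]
0.06 [-20.9   2.4   0.2]
0.09 [-31.2   4.2   0. ]
0.12 [-41.5   6.4  -0.1]
```

Lifting well: −7.5 N at the handle, on the arc.

Request:
{"fn": "send_rows", "kwargs": {
  "rows": [
    [-10.5,1,0,0],
    [-10.4,1.6,0,0],
    [-10.3,1.9,0,0],
    [-10.2,2.2,0,0]
  ]
}}

```text
t: 14.13
ee_pos: [491.3, -131.9, 102.1]
orientation: [0.925, 1.393, -0.956]
ft_force: [4.3, 2.2, -8.1]
width: 28.4
```

```bash
python3 k.py
```

```text
t 14.13 q [-338.     0.5   92.6] r 350.5 theta 0.222 F [ 4.3  2.2 -8.1] w 28.4 tilt [-0.037  0.002 -0.999]
0.03 [-10.2   2.7   0.4]
0.06 [-20.3   5.5   0.2]
0.09 [-30.3   8.7   0.1]
0.12 [-40.2  12.2  -0. ]
```

Request:
{"fn": "send_rows", "kwargs": {
  "rows": [
    [-10.2,2.7,0,0],
    [-10.1,2.9,0,0],
    [-10,3.2,0,0],
    [-9.9,3.5,0,0]
  ]
}}

```text
t: 14.47
ee_pos: [504.8, -126.7, 146.4]
orientation: [0.926, 1.391, -0.955]
ft_force: [4.8, 0.1, -10.0]
width: 28.2
```

```bash
python3 k.py
```

```text
t 14.47 q [-323.6    0.6  136.9] r 351.3 theta 0.354 F [  4.8   0.1 -10. ] w 28.2 tilt [-0.035  0.003 -0.999]
0.03 [-9.4  4.8  0.5]
0.06 [-19.    9.    0.4]
0.09 [-28.5  13.6   0.2]
0.12 [-37.9  18.3   0.1]
```

Request:
{"fn": "send_rows", "kwargs": {
  "rows": [
    [-9.4,4.6,0,0],
    [-9.6,4.3,0,0],
    [-9.5,4.6,0,0],
    [-9.4,4.8,0,0]
  ]
}}

```text
t: 14.8
ee_pos: [523.2, -119.6, 187.4]
orientation: [0.925, 1.391, -0.955]
ft_force: [4.5, 1.0, -10.3]
width: 28.7
```

```bash
python3 k.py
```

```text
t 14.8 q [-303.9    0.7  177.9] r 352.1 theta 0.484 F [  4.5   1.  -10.3] w 28.7 tilt [-0.035  0.002 -0.999]
0.03 [-8.3  6.7  0.6]
0.06 [-17.3  12.1   0.5]
0.09 [-26.2  17.8   0.4]
0.12 [-34.8  23.8   0.3]
```

Request:
{"fn": "send_rows", "kwargs": {
  "rows": [
    [-8.6,6.4,0,0],
    [-9,5.6,0,0],
    [-8.9,5.8,0,0],
    [-8.7,6,0,0]
  ]
}}

```text
t: 15.13
ee_pos: [545.9, -110.8, 224.5]
orientation: [0.923, 1.396, -0.959]
ft_force: [1.9, -1.1, -9.8]
width: 28.3
```

```bash
python3 k.py
```

```text
t 15.13 q [-279.3    0.8  215. ] r 352.4 theta 0.61 F [ 1.9 -1.1 -9.8] w 28.3 tilt [-0.041  0.002 -0.999]
0.03 [-7.3  7.9  0.7]
0.06 [-15.6  14.4   0.6]
0.09 [-23.7  21.1   0.5]
0.12 [-31.5  28.    0.4]
```

Request:
{"fn": "send_rows", "kwargs": {
  "rows": [
    [-7.8,7.4,0,0],
    [-8.2,6.6,0,0],
    [-8,6.9,0,0],
    [-7.8,7,0,0]
  ]
}}

```text
t: 15.47
ee_pos: [573.1, -100.3, 257.7]
orientation: [0.92, 1.401, -0.964]
ft_force: [-0.3, -0.5, -8.6]
width: 28.5
```

```bash
python3 k.py
```

```text
t 15.47 q [-249.9    0.9  248.1] r 352.2 theta 0.736 F [-0.3 -0.5 -8.6] w 28.5 tilt [-0.048  0.001 -0.999]
0.03 [-6.5  8.5  0.8]
0.06 [-14.   15.9   0.7]
0.09 [-21.2  23.5   0.6]
0.12 [-28.2  31.4   0.5]
```

Request:
{"fn": "send_rows", "kwargs": {
  "rows": [
    [-6.5,7,0,0],
    [-5.2,5.2,0,0],
    [-2.5,2.6,0,0]
  ]
}}

```text
t: 15.72
ee_pos: [589.2, -94.1, 273.5]
orientation: [0.919, 1.402, -0.965]
ft_force: [-1.0, -1.7, -6.0]
width: 28.5
```

```bash
python3 k.py
```

```text
t 15.72 q [-232.6    1.   263.9] r 351.8 theta 0.803 F [-1.  -1.7 -6. ] w 28.5 tilt [-0.05   0.001 -0.999]
0.03 [-6.2  8.7  0.9]
0.06 [-13.1  16.5   0.8]
0.09 [-19.9  24.6   0.7]
0.12 [-26.3  32.9   0.6]
```

Not at the stop by force yet; small steps on.

Request:
{"fn": "send_rows", "kwargs": {
  "rows": [
    [-2,2.2,0,0],
    [-2,2.2,0,0]
  ]
}}

```text
t: 15.88
ee_pos: [592.2, -92.8, 276.4]
orientation: [0.916, 1.406, -0.968]
ft_force: [-8.4, -7.0, -18.6]
width: 28.3
```

```bash
python3 k.py
```

```text
t 15.88 q [-229.1    1.1  266.9] r 351.7 theta 0.816 F [ -8.4  -7.  -18.6] w 28.3 tilt [-0.054 -0.    -0.999]
0.03 [-6.2  8.6  1. ]
0.06 [-13.1  16.6   0.9]
0.09 [-19.7  24.7   0.7]
0.12 [-26.1  33.1   0.6]
```

Request:
{"fn": "send_rows", "kwargs": {
  "rows": [
    [-2,2,0,0]
  ]
}}

```text
t: 15.97
ee_pos: [592.0, -92.9, 276.4]
orientation: [0.913, 1.41, -0.972]
ft_force: [-6.8, -6.3, -16.1]
width: 28.5
```

```bash
python3 k.py|head -1;python3 - <<'E'
from workcell import ctrl
import cv2
a=ctrl.get_image("scene")["img"][70:270,190:440,::-1]
cv2.imwrite("pics/s12.png",cv2.resize(a,None,fx=3,fy=3,interpolation=cv2.INTER_CUBIC))
E
```

```text
t 15.97 q [-229.1    1.1  266.9] r 351.7 theta 0.816 F [ -6.8  -6.3 -16.1] w 28.5 tilt [-0.06  -0.002 -0.998]
```

View pics/s12.png

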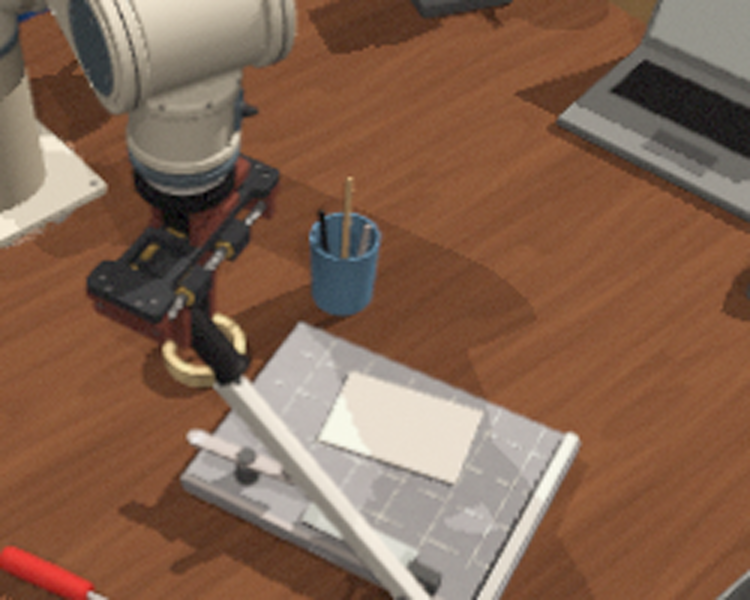

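Request:
{"fn": "send_rows", "kwargs": {
  "rows": [
    [0,0,0,0],
    [0,0,0,0],
    [0,0,0,0],
    [0,0,0,0],
    [0,0,0,0]
  ],
  "fingers": 0.75
}}

```text
t: 16.43
ee_pos: [595.8, -92.4, 279.6]
orientation: [0.917, 1.403, -0.966]
ft_force: [0.5, 0.3, 0.1]
width: 58.2
```

```bash
python3 k.py|head -1
```

```text
t 16.43 q [-2.257e+02  2.000e-01  2.701e+02] r 352.0 theta 0.829 F [0.5 0.3 0.1] w 58.2 tilt [-0.051 -0.001 -0.999]
```

Request:
{"fn": "send_rows", "kwargs": {
  "rows": [
    [-10,0,0,0],
    [-15,0,0,0],
    [-20,0,0,0],
    [-20,0,0,0],
    [-20,0,0,0],
    [-20,0,0,0],
    [-20,0,0,0],
    [-15,0,0,0]
  ]
}}

```text
t: 17.1
ee_pos: [603.3, -91.1, 430.8]
orientation: [0.918, 1.401, -0.963]
ft_force: [0.2, -0.0, 0.0]
width: 66.0
```

```bash
python3 g.py
```

```text
t 17.1 pos [603.3 -91.1 430.8] yaw -1.205 tilt [-0.048  0.    -0.999] F [ 0.2 -0.   0. ] w 66.0 q [-0.17  0.26  1.35 -0.01  1.58  1.04]
```

Request:
{"fn": "send_rows", "kwargs": {
  "rows": [
    [0,-20,10,0],
    [0,-25,20,0],
    [0,-25,20,0],
    [0,-25,25,0],
    [0,-25,25,0],
    [0,-20,25,0],
    [0,-10,25,0],
    [0,0,20,0],
    [0,0,10,0],
    [0,0,0,0]
  ]
}}

```text
t: 17.93
ee_pos: [528.8, -320.5, 454.9]
orientation: [0.917, 1.375, -0.947]
ft_force: [0.1, 0.2, -0.3]
width: 65.9
```

```bash
python3 g.py; python3 - <<'E'
from workcell import ctrl
import cv2
from h import *
p=np.load("p.npy")
c,s=np.cos(p[2]),np.sin(p[2])
def w(x,y,z): return [p[0]+c*x-s*y,p[1]+s*x+c*y,z]
for n,(x,y) in(("scene",(190,70)),("top",(150,80))):
    d=ctrl.get_image(n); a=cv2.resize(d["img"][y:y+200,x:x+265,::-1],None,fx=3,fy=3,interpolation=cv2.INTER_CUBIC)
    # handle ends at theta .8, catch at 1.5
    P=[]
    for r in(-395,-285):
        P.append(w(270+r*np.cos(.8)+16*np.sin(.8),-13,46-r*np.sin(.8)+16*np.cos(.8)))
    for r in(-67,0,47): P.append(w(60+r*np.sin(1.5),36+r*np.cos(1.5),67 if r<=0 else 101))
    for u in proj(d,P): cv2.circle(a,(int((u[0]-x)*3+1),int((u[1]-y)*3+1)),3,(0,255,0),-1)
    cv2.imwrite(f"pics/{n}_end.png",a)
E
```

```text
t 17.93 pos [ 528.8 -320.5  454.9] yaw -1.199 tilt [-0.02  -0.008 -1.   ] F [ 0.1  0.2 -0.3] w 65.9 q [-0.55  0.25  1.32 -0.02  1.59  0.64]
```

View pics/scene_end.png

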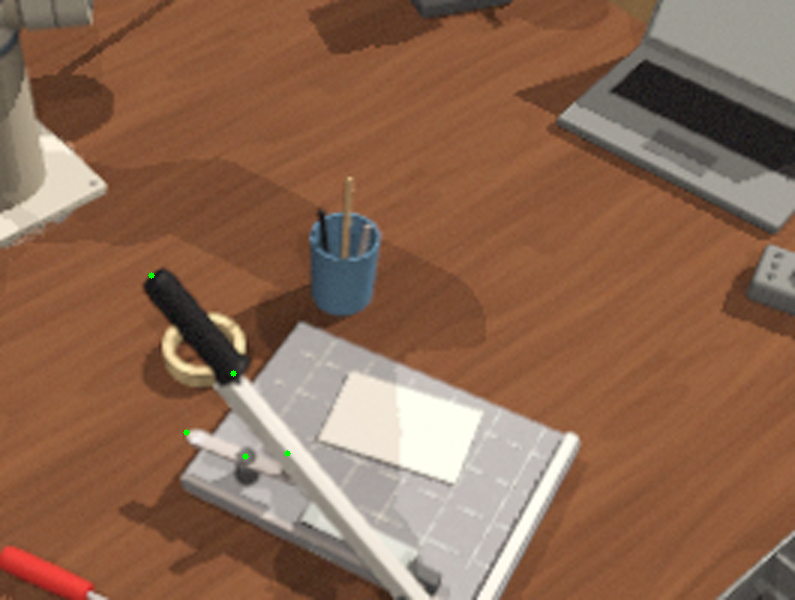

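View pics/top_end.png

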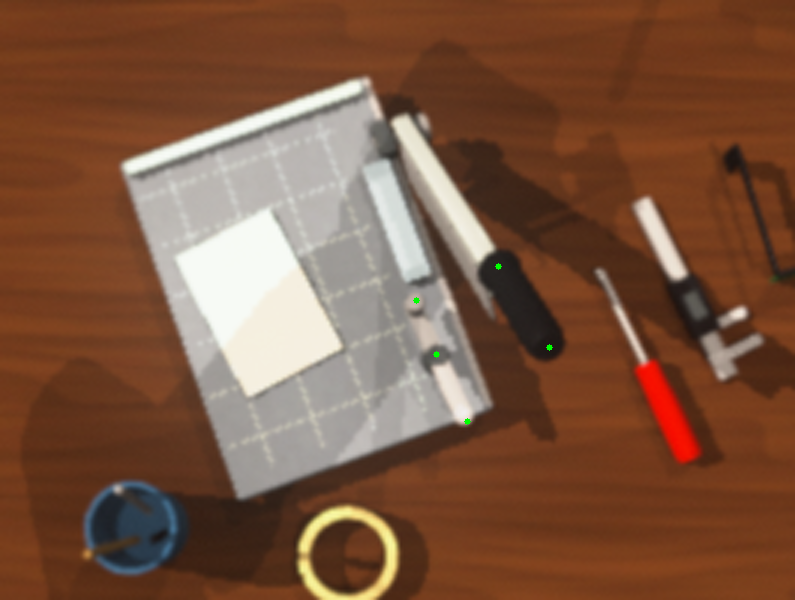

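```bash
python3 - <<'E'
from workcell import ctrl
print(ctrl.get_obs()["ft_force"]); print(ctrl.close_job())
E
```

```text
[-0.94111767  0.68709756  0.32254023]
the job is handed in; nothing more can be done
None
```

The trimmer is open: the safety catch is swung round to its stop and the cutting arm stands all the way up. I finished with the gripper clear and handed the job in at about 18 s.

- **Catch:** my first attempt failed. It moved the catch only from about 0.19 to 0.35 rad, because the fingers slid over the stud. Both cameras showed the fingers really end about 20 mm short of the reported TCP. I lowered the tool to allow for that and tried again. The stud then swung round until it pushed back with about 15 N at the stop, and a picture taken then showed the bar at the modelled 1.50 rad position.
- **Arm:** only after that did I grip the handle and lift it round its arc. The arm stopped moving at a measured tilt of 0.80–0.82 rad, with up to about 22 N at the wrist, against the stated stop of 0.80 rad. I then released it and backed away.
- **Last checks:** the final pictures from both cameras show the arm standing at the modelled 0.80 rad position and the catch at 1.50 rad. By eye, the sheet, tape, mug, screwdriver and calipers are where they were. The glasses were only partly in the final view. The wrist force was about 1 N, with the robot touching nothing.

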